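Lower the doctor knife of a tape caster and feel its gap with a feeler leaf

TASK

Check the gap of the tape caster: first turn the red knob on its bridge clockwise until it clicks over and the sprung knife is down. Then take the feeler gauge by its case and slide its leaf level and straight in from the robot's side, between glass bed and knife, gently, until the knife's flat rides on it and it drags snugly, with the tip under the flat and not poking out behind the knife. Finish while still holding the gauge there, case clear of bed and bench, and leave everything else where it stands.

Things in the scene. Friction and masses are not known exactly. Their poses are not given: they have to be found in the camera images.
- coater: tape caster, fixed. Origin on the bench under the knob axis and the knife's middle; x along the bed away from the robot, z up. Bed x -65 to +215 mm, 190 mm wide; its pale green glass top, the lower plate of the gap, 40 mm above the bench. Ivory bridge x -22 to +22, y -99 to +99 mm, top 106 mm; opening under it 149 mm wide. White slurry trough behind the knife, back wall at x +59 mm
- knob (a joint): turn of the knob, rad, clockwise from above; 0 = knife fully raised, stop at 1.2 = knife fully down, sinking evenly between; starts short of the detent. Friction 0.04 N m; from 0.6 rad a sprung ball detent resists (up to about 0.12 N m in all) until 0.85, then snaps the knob over (the click) to about 1.12; past that it stays. Let go before 0.85, it has not clicked
- knob_grip (a point): point to grip the knob, on its vertical axis, 143 mm above the bench, 7 mm below its top; turns with the knob, x axis along the red grip bar: 44 mm long, 13 mm thick, 30 mm tall, on a black disc 46 mm across with its top at 120 mm. Nothing else on the bridge is taller than 113 mm
- knife: doctor knife, upper plate of the gap: steel bar, x -20 to +20, 122 mm wide, 18 mm high. Origin on the knob axis, at its flat underside; axes as the coater's. Underside: front 16 mm bevelled, 5 mm open at the front edge, then flat (x -4 to +20). Flat 9.5 mm over the glass raised, 1.5 mm down. Sprung (lifts 6 mm): presses about 3 N on a 3 mm leaf, which drags with 3 to 10 N going in
- feeler: feeler gauge lying flat, leaf pointing away from the robot. Origin under the middle of its case; x along the leaf, z up. Dark case with blue cover, gripped across: x -45 to +45 mm, 26 mm wide, 18 mm high; one bare steel leaf 3 mm thick (z 7.5 to 10.5 mm), 20 mm wide, from the case to x = 140 mm. About 160 g
- feeler_tip (a point): the end of the feeler leaf, at mid thickness: 140 mm ahead of and 9 mm above the origin of feeler
- palette_knife: bystander: palette knife, wooden handle, 200 mm long, lying on the bench on the side of the coater where the gauge is not; origin under the joint of handle and steel
- slurry_jar: bystander: white jar, black lid, 72 mm across, 85 mm high; origin under its centre
- beaker: bystander: glass beaker, 70 mm across, 95 mm high; origin under its centre
- reagent_bottle: bystander: amber bottle, 68 mm across, 140 mm high; origin under its centre
- wash_bottle: bystander: white bottle, red cap, 64 mm across, 160 mm high; origin under its centre
- weigh_tray: bystander: open steel tray, 110 x 80 x 22 mm; origin under its centre
There are look-alikes about, which are no part of the job. What is shaped like the feeler but purple is not meant.

How it is judged:
On the way, in this order (a step that is already met when the one before it is completed fails the run):
1. the knob has clicked over and the knife is down (value of joint knob above 1.05 rad), for 0.2 s.
2. the feeler gauge is in the gripper, off the bench (height (world z) of feeler above 0.02 m and contact force between the fingers and feeler above 3 N), for 0.2 s.
3. the leaf is under the knife's flat and the knife rides on it (x of feeler_tip in the frame of knife above -0.001 m and contact force between feeler and knife above 1.2 N), for 0.2 s.
At the end, for the whole second after the job is handed in: Knob past its click (over 1.05 rad); gauge held still in the gripper, case 22 to 40 mm above the bench, level within 0.1 rad, square to the knife within 0.15 rad; leaf tip 3 mm or more under the knife's flat, at most 2 mm out behind it; knife bears on the leaf with 1.2 to 10 N (all of step 3 and value of joint knob above 1.05 rad and x of feeler_tip in the frame of knife below 0.022 m and angle between the x axis of feeler and the x axis of coater, either way round below 0.15 rad and angle between feeler's own z axis and vertical below 0.1 rad and contact force between feeler and knife below 10 N and height (world z) of feeler between 0.022 and 0.04 m and contact force between the fingers and feeler above 3 N and linear speed of feeler below 0.01 m/s); the arm keeps its last pose, push and grip.
It fails at once if the leaf is put under the knife before the knife has been let down (value of joint knob below 1 rad and x of feeler_tip in the frame of knife between -0.015 and 0.05 m and y of feeler_tip in the frame of knife between -0.07 and 0.07 m and z of feeler_tip in the frame of knife below 0.005 m).
It fails at once if the leaf is forced against the knife (over 25 N) (contact force between feeler and knife above 25 N).
It fails at once if a bystander is pushed more than 30 mm (distance of any of palette_knife, slurry_jar, beaker, reagent_bottle, wash_bottle, weigh_tray from where it was at the start of the episode above 0.03 m).
It also fails if it takes over 56 s, if anything falls off the work surface, if the arm or the gripper's body presses on something with over 40 N, if the wrist force passes 120 N, or if a joint passes its speed limit or range.

ROBOT

A 6-joint arm with a two-finger parallel gripper is mounted at the origin on the work surface. World frame = base frame: x ahead of the robot, y to its left, z up, the work surface at z = 0. Lengths are in m, angles in rad, forces in N, time in s.
With the tool pointing down it reaches from about 0.375 to 0.9 m from the base axis. Payload 3.1 kg.
Tool frame: the origin (TCP) lies at the very end of the fingers, on their centre line; the grasp point (between the pads) lies 19 mm behind it (grip_point_offset is the distance from the TCP to the grasp point, in m); z points along the fingers, y is the line along which they close (so a half turn about z gives the same grasp; the last joint's range is limited). The gripper opens to 85 mm and grips with 20 to 120 N. Pads are 22 mm wide; open, the fingers measure 114 mm over their backs; the gripper's body (76 mm by 85 mm) begins 54 mm behind the grasp point. The pads swing forward as they close: fully open they stand 13 mm farther back than shut.
Start: joints at [-1.448, 0.527, 1.433, -0, 1.181, -0.178], TCP at [0.185, -0.597, 0.231] pointing down, gripper open.
Joint ranges: [-3.08, 3.08], [-0.75, 2.2], [0.22, 2.44], [-1.43, 4.57], [0, 2.65], [-2.85, 2.85]. Speed limits (rad/s): [2.79, 2.79, 3.14, 3.14, 3.14, 3.14].

INTERFACE

Orientations are given as a rotation vector (axis times angle).
In Python, from bench import move_to, servo_line, set_joints, ungrasp, close_gripper, pause, ik, state, capture, MotionError, sign_off, silhouettes, grip_point_offset gives the robot as it stands. Calls block until the motion is done:
- move_to(position, orientation): joint-space move of the TCP to a pose.
- servo_line(position, speed=0.15, rotation=None): straight line of the TCP; rotation=None keeps the orientation; speed is the mean speed in m/s.
- set_joints(angles): joint-space move.
- ungrasp() and close_gripper(effort=None): open the fingers fully, or close them until they stop; effort is the grip in N (None keeps the last).
- pause(seconds).
- ik(position, orientation): joint angles nearest the present ones, or None.
- state(): the state.
- capture(name): name is "side" or "top"; returns a dict with "color" (400x640x3 uint8, blue, green, red), "depth" (400x640 float32, m along the optical axis (not along the pixel's ray), 0 where there is no reading), "fov_y" (degrees; the focal length in pixels is half the picture's height over the tangent of half this angle, whatever the lens; pixels are square), "cx", "cy" (the principal point, pixels), "k1" (the pictures are not rectified: a ray, as slopes to the right and down, at radius r is drawn at 1 + k1 r^2 times it, then the intrinsics apply), "origin" and "orientation" of the camera in the world. Camera axes: x right, y up, looking along -z (the intrinsics and any distortion apply to the point x, -y, -z); pixel columns grow to the right and rows downward; lengths in m; the calibration is good to about 2 mm. A picture is of the moment at which its call begins.
A pose or a line that the arm cannot do raises MotionError and nothing moves.
- sign_off(): hands the job in; it is judged then, once.
Trained networks look in a picture, given as the dict that the camera call returned (one of the last four; its "shot" number tells which), for a name from the list of things; names that differ only in an ending like _2 or _b are one class to them, and where a whole thing is asked for, a point or a joint stands for the part that bears it (a point fixed in the world has none). Each returns a list of dicts, best first, with "score" (0 to 1); they miss things now and then, are a little off and sometimes report something else, mostly with a low value. They report only what shows in the picture. A call takes as long as a camera call. They do not tell look-alikes from the thing itself.
- silhouettes(picture, query): "mask" (400x640 bool, what is visible of it) and "rect" ([left, top, width, height] in pixels, round what is visible of it).
The state is a dict: "t": time; "joint_positions": joint angles; "qd": joint speeds; "joint_torque": joint torques, N m; "position": TCP position; "tool_rot": TCP orientation; "force": force on the tool from outside, world axes, zero at the start; "wrist_torque": the same for the moment, N m; "width": finger opening in m; "finger_force": force on a finger pad.
Only numpy, scipy, OpenCV 4.12 (cv2) and the standard library are available. Lean on these libraries where they do the work, as an engineer would, in place of code of your own. Each camera call takes 0.05 s, during which the arm holds its last target. There are 200 camera calls.

## Working session

There is one attempt and no reset: what is moved stays moved. The work goes in short steps, each a Python script; the robot and the scene stay as the last script left them, time stands still between calls to the robot, and variables do not carry over. Pictures are saved under pics/ and viewed, at most 10 in all, crops included, and the job is handed in when it is done.

```bash
mkdir -p pics; ls; cat > h.py <<'E'
import numpy as np, cv2, pickle
from scipy.spatial.transform import Rotation as R
from bench import *
def cam(p):
    f=200/np.tan(np.radians(p["fov_y"])/2); o=np.array(p["orientation"],float)
    M=R.from_rotvec(o).as_matrix() if o.size==3 else o.reshape(3,3)
    return f,M,np.array(p["origin"])
def world(p,z=None):
    """world xyz per pixel from depth"""
    f,M,o=cam(p); v,u=np.mgrid[0:400,0:640].astype(float)
    x=(u-p["cx"])/f; y=(v-p["cy"])/f; a,b=x.copy(),y.copy()
    for _ in range(20):
        s=1+p["k1"]*(a*a+b*b); a,b=x/s,y/s
    ray=np.stack([a,-b,-np.ones_like(a)],-1)@M.T
    if z is None: return o+ray*p["depth"][...,None]
    return o+ray*((z-o[2])/ray[...,2])[...,None]
E
python3 - <<'E'
from h import *
print({k:np.round(v,3) if not isinstance(v,dict) else v for k,v in state().items()})
for n in("top","side"):
    p=capture(n); pickle.dump(p,open(n+".pkl","wb")); cv2.imwrite(f"pics/{n}.png",p["color"])
    print(n,p["fov_y"],p["cx"],p["cy"],p["k1"],p["origin"],p["orientation"])
    W=world(p)
    for q in("coater","knob","knife","feeler","palette_knife","slurry_jar","beaker","reagent_bottle","wash_bottle","weigh_tray"):
        for d in silhouettes(p,q)[:3]:
            m=d["mask"]&(p["depth"]>0); w=W[m]
            print(q,round(d["score"],2),d["rect"],m.sum(),np.round(np.median(w,0),3) if len(w) else "",np.round(np.percentile(w[:,2],95),3) if len(w) else "")
E
```

```text
pics
{'t': np.float64(0.0), 'joint_positions': array([-1.449,  0.528,  1.434, -0.   ,  1.181, -0.179]), 'qd': array([ 0.001,  0.002,  0.001,  0.001, -0.   ,  0.   ]), 'joint_torque': array([ 2.0000e-03, -4.4235e+01, -1.7803e+01, -0.0000e+00,  8.0000e-03,
        0.0000e+00]), 'position': array([ 0.185, -0.596,  0.23 ]), 'tool_rot': array([-3.104, -0.47 , -0.   ]), 'force': array([-0.023,  0.366,  0.791]), 'wrist_torque': array([-0.006, -0.021, -0.005]), 'finger_force': np.float64(0.0), 'width': np.float64(0.085)}
top 46.59446257477393 319.05600065856015 197.75227502048338 -0.11441018948997785 [0.19873281 0.01137749 1.71313956] [ 0.13014708 -0.13320071 -1.5848633 ]
coater 0.68 [277.0, 113.3, 63.8, 74.2] 3825 [0.651 0.043 0.043] 0.113
coater 0.43 [223.4, 125.5, 21.6, 23.5] 406 [0.704 0.324 0.081] 0.09
coater 0.19 [391.6, 119.8, 21.9, 28.2] 368 [ 0.722 -0.308  0.053] 0.096
knob 0.47 [300.0, 158.8, 13.8, 10.6] 126 [0.586 0.038 0.124] 0.155
knife 0.57 [300.6, 175.6, 2.8, 1.5] 4 [0.565 0.071 0.066] 0.067
feeler 0.84 [337.4, 223.5, 47.8, 6.5] 232 [ 0.383 -0.16   0.016] 0.025
feeler 0.66 [39
[... 1068 characters left out ...]
386 -0.171  0.014] 0.022
feeler 0.73 [255.0, 277.9, 56.9, 23.7] 452 [ 0.513 -0.308  0.013] 0.021
palette_knife 0.64 [345.6, 183.9, 44.7, 15.6] 195 [0.506 0.274 0.014] 0.022
slurry_jar 0.95 [406.4, 179.3, 22.4, 25.1] 451 [0.719 0.306 0.058] 0.086
beaker 0.9 [319.6, 287.6, 27.5, 37.5] 779 [ 0.713 -0.309  0.061] 0.095
reagent_bottle 0.73 [242.4, 309.8, 35.4, 46.6] 939 [ 0.607 -0.501  0.088] 0.139
reagent_bottle 0.43 [344.6, 194.7, 18.4, 18.9] 195 [0.585 0.032 0.125] 0.152
wash_bottle 0.72 [203.9, 258.2, 22.6, 47.0] 757 [ 0.384 -0.444  0.088] 0.159
wash_bottle 0.46 [323.5, 286.9, 24.0, 38.2] 736 [ 0.713 -0.312  0.061] 0.094
weigh_tray 0.55 [379.1, 161.6, 31.5, 21.9] 483 [0.559 0.472 0.005] 0.021
```

```bash
python3 - <<'E'
from h import *
t=pickle.load(open("top.pkl","rb"))["color"]; s=pickle.load(open("side.pkl","rb"))["color"]
a=cv2.resize(t[100:250,270:470],(800,600),interpolation=cv2.INTER_CUBIC); cv2.imwrite("pics/tc.png",a)
b=cv2.resize(s[170:320,180:380],(800,600),interpolation=cv2.INTER_CUBIC); cv2.imwrite("pics/sc.png",b)
E
```

```text
(no output)
```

View pics/tc.png

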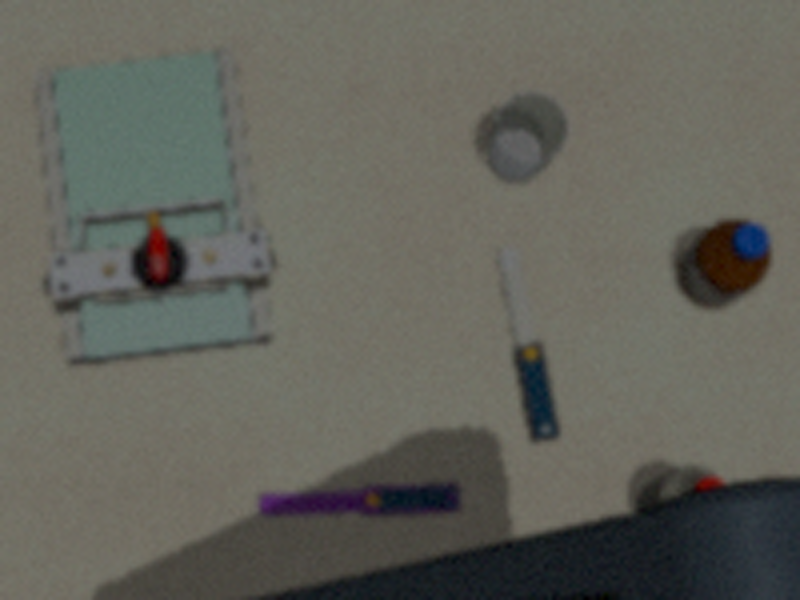

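View pics/sc.png

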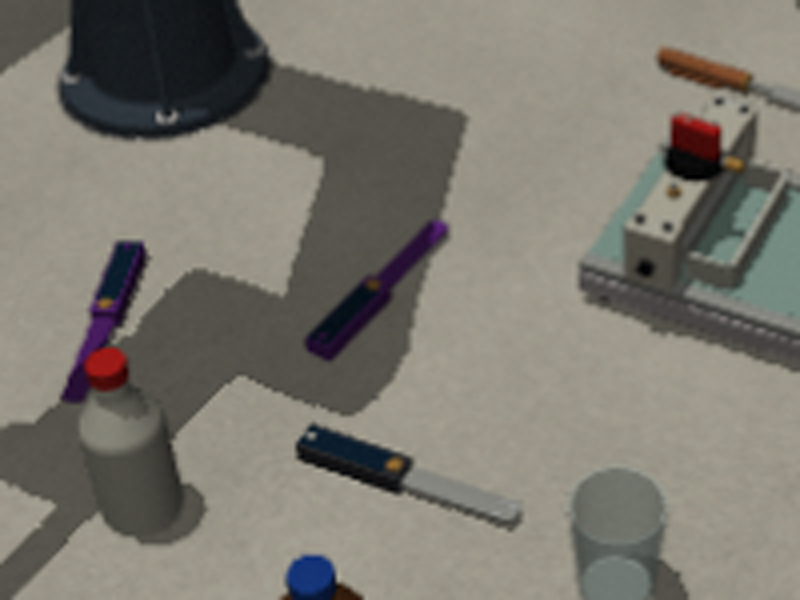

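Feeler-shaped items in the pictures:
- Top (361,225) / side (273,242): purple.
- Side (207,250): purple.
- Top (401,185) / side (282,289): dark case, blue cover, bare steel leaf. This one fits, and both enlarged crops confirm it.

The knob is at top (309,164), with its bar roughly along the coater's x.

```bash
cat > m.py <<'E'
from h import *
def rect(P):
    (c,s,a)=cv2.minAreaRect(P[:,:2].astype(np.float32)*1000)
    return np.round(c,1),np.round(s,1),round(a,1)
def pca(P):
    c=P.mean(0); w,v=np.linalg.eigh(np.cov((P-c)[:,:2].T)); d=v[:,1]; d=d*np.sign(d[0]+1e-9)
    return np.round(c*1000,1),round(np.degrees(np.arctan2(d[1],d[0])),1),np.round(np.sqrt(w*12)*1000,1)
def near(W,c,r): return np.hypot(W[...,0]-c[0],W[...,1]-c[1])<r
if __name__=="__main__":
  for n in("top","side"):
    p=pickle.load(open(n+".pkl","rb")); W=world(p); hsv=cv2.cvtColor(p["color"],cv2.COLOR_BGR2HSV)
    H,S,V=[hsv[...,i].astype(int) for i in range(3)]; nc=near(W,(.6,.04),.3)
    glass=nc&(H>60)&(H<95)&(S>35)&(abs(W[...,2]-.04)<.01)
    print(n,"glass",glass.sum(),np.round(W[glass].mean(0),4),rect(W[glass]))
    b=nc&(W[...,2]>.098)&(W[...,2]<.114)&(S<70)&near(W,(.59,.035),.13); print("bridge",b.sum(),rect(W[b]),pca(W[b]))
    red=nc&((H<8)|(H>172))&(S>140)&(V>50); print("red",red.sum(),pca(W[red]),rect(W[red]))
    rt=red&(W[...,2]>.143); print("redtop",rt.sum(),pca(W[rt]) if rt.sum()>3 else"")
    f=near(W,(.53,-.305),.15)&(W[...,2]>.0055)&(W[...,2]<.03); print("feeler",f.sum(),rect(W[f]),pca(W[f]))
    # intersection of feeler mask with plane heights
    for d in silhouettes_m(p) if 0 else []: pass
    c=f&(W[...,2]>.0145); print("case",c.sum(),rect(W[c]),pca(W[c]))
    l=f&(W[...,2]<.0125)&(S<60); print("leaf",l.sum(),pca(W[l]))
    t=nc&(W[...,2]>.025); print("coater",rect(W[t]))
E
python3 m.py
```

```text
top glass 1684 [0.7    0.0516 0.0408] (array([661.1,  46.1]), array([277.1, 153.8]), 6.1)
bridge 482 (array([583.5,  36.3]), array([ 53.2, 196.7]), 5.1) (array([585.8,  37.7, 106.6]), np.float64(-83.9), array([ 44.5, 221. ]))
red 51 (array([586.4,  38.7, 144.9]), np.float64(6.7), array([16.4, 43. ])) (array([586.4,  38.8]), array([14.8, 42.5]), 89.3)
redtop 40 (array([585.9,  37. , 150.3]), np.float64(3.5), array([13.2, 43.2]))
feeler 910 (array([ 528.3, -302.4]), array([293.3, 293.3]), 41.6) (array([ 526.7, -301.6,   10.7]), np.float64(9.7), array([214.7, 242.1]))
case 199 (array([ 532.8, -348.6]), array([186.4, 117.6]), 5.2) (array([ 497.3, -306.9,   19.8]), np.float64(6.0), array([ 37. , 155.6]))
leaf 669 (array([ 533.9, -300.1,    7.8]), np.float64(17.1), array([247.6, 255.6]))
coater (array([566. ,  86.3]), array([462.2, 436.2]), 10.3)
side glass 1580 [0.7023 0.0485 0.0414] (array([661.1,  46.3]), array([278.6, 154.8]), 6.7)
bridge 329 (array([579.1,  36.4]), array([ 56.9, 198.9]), 6.6) (array([589.9,  20.9, 107. ]), np.float64(-84.2), array([ 43.5, 230.3]))
red 92 (array([588.4,  32.5, 139.4]), np.float64(5.2), array([10.5, 41.5])) (array([586.4,  32.5]), array([41.4, 14.8]), 8.3)
redtop 39 (array([588.8,  32.5, 148.8]), np.float64(5.1), array([10.4, 41.8]))
feeler 452 (array([ 503.3, -302. ]), array([232.8, 277.5]), 5.0) (array([ 520.8, -306.8,   13.8]), np.float64(8.5), array([ 85.6, 182.9]))
case 197 (array([ 490.2, -312.1]), array([112.3,  27. ]), 7.6) (array([ 482. , -313.8,   18.7]), np.float64(8.1), array([26.7, 90.9]))
leaf 211 (array([ 550.6, -300.8,    9.4]), np.float64(3.4), array([121.7, 164. ]))
coater (array([649.3, 131.2]), array([282.7, 379.9]), 7.7)
```

```bash
cat >> h.py <<'E'
def down(psi): return (R.from_euler('z',psi)*R.from_euler('x',np.pi)).as_rotvec()
def st():
    s=state(); print("t",round(s["t"],2),"p",np.round(s["position"],4),"F",np.round(s["force"],1),"T",np.round(s["wrist_torque"],3),"w",round(s["width"],4),"ff",round(s["finger_force"],1),"j",np.round(s["joint_positions"],3)); return s
E
python3 - <<'E'
from h import *
K=[.5868,.0377]; b=np.radians(5)
for psi in(b,b+np.pi,b-np.pi):
    print(round(psi,2),[None if (q:=ik(K+[.124],down(psi+d))) is None else np.round(q,2) for d in(0,-.6,-1.25)])
move_to(K+[.26],down(b)); st()
for n in("top","side"):
    p=capture(n); pickle.dump(p,open(n+"2.pkl","wb")); W=world(p)
    from m import pca,rect,near
    for d in silhouettes(p,"feeler"):
        m=d["mask"]&(p["depth"]>0); w=W[m]
        if d["score"]>.3 and np.linalg.norm(np.median(w,0)[:2]-[.51,-.305])<.06:
            print(n,d["score"],m.sum(),pca(w))
            hsv=cv2.cvtColor(p["color"],cv2.COLOR_BGR2HSV); V=hsv[...,2]
            print(np.percentile(V[m],[5,25,50,75,95]))
            Wp=world(p,.014); print("plane",pca(Wp[m]),rect(Wp[m]))
            thr=cv2.threshold(V[m].reshape(-1,1),0,255,cv2.THRESH_OTSU)[0]
            dk=m&(V<thr); print(thr,"case@.014",pca(Wp[dk]),rect(Wp[dk]))
            br=m&(V>=thr); Wl=world(p,.0105); print("leaf@.0105",pca(Wl[br]),rect(Wl[br]))
cv2.imwrite("pics/side2.png",p["color"])
E
```

```text
0.09 [array([-0.13,  0.62,  1.62,  0.  ,  0.9 ,  1.36]), array([-0.13,  0.62,  1.62, -0.  ,  0.9 ,  1.96]), array([-0.13,  0.62,  1.62,  0.  ,  0.9 ,  2.61])]
3.23 [array([-0.13,  0.62,  1.62,  0.  ,  0.9 , -1.78]), array([-0.13,  0.62,  1.62,  0.  ,  0.9 , -1.18]), array([-0.13,  0.62,  1.62, -0.  ,  0.9 , -0.53])]
-3.05 [array([-0.13,  0.62,  1.62,  0.  ,  0.9 , -1.78]), array([-0.13,  0.62,  1.62,  0.  ,  0.9 , -1.18]), array([-0.13,  0.62,  1.62,  0.  ,  0.9 , -0.53])]
t 3.76 p [0.587  0.0368 0.26  ] F [-0.1 -0.4 -0.2] T [-0.009 -0.006  0.019] w 0.0857 ff 0.0 j [-0.127  0.446  1.495 -0.     1.201  1.358]
top 0.52 293 (array([ 517. , -303.4,   15.7]), np.float64(7.8), array([ 24.3, 180.6]))
[ 46.  52.  71. 110. 114.]
plane (array([ 517.2, -303.7,   14. ]), np.float64(8.4), array([ 24.3, 179.2])) (array([ 526.3, -301.6]), array([182.7,  28. ]), 9.0)
80.0 case@.014 (array([ 478. , -309.4,   14. ]), np.float64(8.1), array([27.9, 85.5])) (array([ 479.7, -309. ]), array([88.4, 28. ]), 9.0)
leaf@.0105 (array([ 565.9, -297.3,   10.5]), np.float64(9.2), array([ 19.1, 105.3])) (array([ 531.5, -303.3]), array([174.3,  20. ]), 10.0)
side 0.63 437 (array([ 521.3, -308.1,   13.6]), np.float64(10.8), array([ 26.4, 184.9]))
[ 18.8  42.   61.  131.  138. ]
plane (array([ 521.3, -308.3,   14. ]), np.float64(8.5), array([ 30.4, 189. ])) (array([ 528.2, -306.8]), array([188.3,  34.9]), 9.0)
82.0 case@.014 (array([ 486.6, -314.8,   14. ]), np.float64(5.9), array([ 33.9, 121.8])) (array([ 528.2, -307.4]), array([188.3,  33.7]), 9.1)
leaf@.0105 (array([ 564.2, -297.7,   10.5]), np.float64(5.9), array([ 22.6, 137.3])) (array([ 525.9, -301.2]), array([187.6,  26.2]), 5.4)
```

```bash
python3 - <<'E'
from h import *
servo_line([.5868,.0377,.125],speed=.12); st()
close_gripper(40); s=st()
q=list(s["joint_positions"])
for i in range(22):
    q[5]=min(q[5]+.06,2.75); set_joints(q); s=state()
    print(round(s["t"],2),round(s["joint_positions"][5],3),np.round(s["wrist_torque"],3),np.round(s["force"],1))
    if abs(s["wrist_torque"][2])>.35: break
st()
p=capture("side"); pickle.dump(p,open("side3.pkl","wb"))
cv2.imwrite("pics/knob.png",cv2.resize(p["color"][140:290,290:450],(640,600),interpolation=cv2.INTER_CUBIC))
E
```

```text
t 5.23 p [0.5875 0.0376 0.1258] F [-0.3 -0.6  0.4] T [-0.012 -0.002  0.068] w 0.0854 ff 0.0 j [-0.126  0.616  1.62  -0.     0.904  1.358]
t 5.89 p [0.5869 0.0375 0.1252] F [-0.7 -0.9  2.2] T [-0.143  0.108  0.003] w 0.0124 ff 42.8 j [-0.126  0.617  1.62  -0.     0.904  1.358]
6.14 1.416 [-0.01   0.061 -0.071] [-0.2 -0.   0.8]
6.39 1.476 [ 0.004 -0.015 -0.095] [-0.   0.6  1. ]
6.64 1.535 [-0.006 -0.027 -0.101] [0.5 0.6 0.3]
6.89 1.595 [ 0.056  0.099 -0.038] [0.1 2.  1.3]
7.14 1.655 [ 0.186  0.046 -0.06 ] [-0.5  0.5  1.2]
7.39 1.715 [ 0.239 -0.013 -0.109] [-0.7  0.8  2. ]
7.64 1.775 [ 0.343  0.02  -0.083] [-0.   1.9  1.4]
7.89 1.835 [ 0.44  -0.003 -0.053] [-0.5  2.6  0.9]
8.14 1.895 [ 0.55  -0.024 -0.057] [0.3 2.6 1.5]
8.39 1.955 [ 0.677 -0.056 -0.055] [-0.1  4.7  0.5]
8.64 2.015 [ 0.81  -0.097 -0.055] [-0.1  5.4  1. ]
8.89 2.075 [ 0.889 -0.127 -0.051] [-0.1  4.5  0.5]
9.14 2.135 [ 0.908 -0.069 -0.016] [0.7 4.5 1.6]
9.39 2.195 [ 0.893 -0.054 -0.082] [0.3 5.2 1.4]
9.64 2.256 [ 0.877 -0.102 -0.192] [0.1 4.8 1. ]
9.89 2.316 [ 0.886 -0.153 -0.193] [ 0.5  6.5 -0.1]
10.14 2.375 [ 0.932 -0.129 -0.091] [1.  6.5 0.9]
10.39 2.435 [ 0.912 -0.164 -0.101] [0.8 6.1 1.1]
10.64 2.495 [ 0.934 -0.175 -0.052] [0.6 5.7 1.1]
10.89 2.553 [ 0.966 -0.226  0.499] [1.7 5.8 0.5]
t 10.89 p [0.5873 0.0378 0.1253] F [1.7 5.8 0.5] T [ 0.966 -0.226  0.499] w 0.012 ff 43.4 j [-0.125  0.617  1.62  -0.     0.903  2.553]
```

View pics/knob.png

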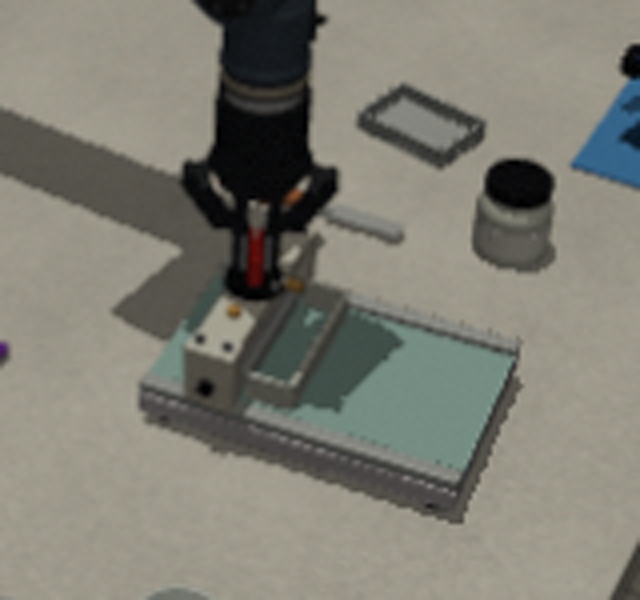

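Torque peaked near +0.93 rad, dropped, and hit the hard stop at +1.19 rad, so the knob has clicked over. The picture shows the fingers still straddling the red bar at about (255,255) in the crop. Next I release it and pick up the gauge.

```bash
python3 - <<'E'
from h import *
ungrasp(); servo_line([.5873,.0378,.27],speed=.2)
y=np.radians(8.5); g=np.array([.481,-.3093])+.02*np.array([np.cos(y),np.sin(y)])
print(np.round(ik([g[0],g[1],.003],down(y)),2), np.round(ik([.393,.017,.1],down(np.radians(6.2))),2))
move_to([g[0],g[1],.15],down(y)); st()
servo_line([g[0],g[1],.004],speed=.1); st()
close_gripper(110); st()
servo_line([g[0],g[1],.10],speed=.08); st()
for n in("side","top"):
    p=capture(n); pickle.dump(p,open(n+"4.pkl","wb")); W=world(p)
    hsv=cv2.cvtColor(p["color"],cv2.COLOR_BGR2HSV); H,S,V=[hsv[...,i].astype(int) for i in range(3)]
    r=((H<8)|(H>172))&(S>140)&(V>50)&(np.hypot(W[...,0]-.587,W[...,1]-.038)<.05)
    from m import pca
    print("red",pca(W[r]))
    if n=="side":
        cv2.imwrite("pics/grip.png",cv2.resize(p["color"][150:300,210:410],(800,600),interpolation=cv2.INTER_CUBIC))
E
```

```text
[-0.74  0.81  1.67 -0.    0.66  0.68] [-0.24  0.49  2.12 -0.    0.53  1.22]
t 14.16 p [ 0.501  -0.3058  0.1497] F [-0.  -0.7 -0.3] T [-0.022  0.023 -0.025] w 0.085 ff 0.0 j [-0.738  0.581  1.606  0.     0.956  0.684]
t 15.77 p [ 0.5012 -0.3067  0.0047] F [-0.7 -0.1  0. ] T [ 0.001  0.007 -0.055] w 0.0855 ff 0.0 j [-0.739  0.809  1.67   0.     0.662  0.683]
t 16.36 p [ 0.5011 -0.3067  0.0047] F [0.1 0.6 5.2] T [0.04  0.066 0.038] w 0.023 ff 109.0 j [-0.739  0.808  1.67  -0.     0.662  0.683]
t 17.71 p [ 0.5004 -0.306   0.0994] F [ 0.6 -0.  -1.5] T [ 0.013 -0.046 -0.007] w 0.0231 ff 108.2 j [-0.739  0.655  1.639 -0.     0.85   0.683]
red (array([590. ,  28.7, 140. ]), np.float64(-68.9), array([10.8, 48.8]))
red (array([586.9,  37.6, 144.7]), np.float64(-66.5), array([21.6, 36.9]))
```

View pics/grip.png

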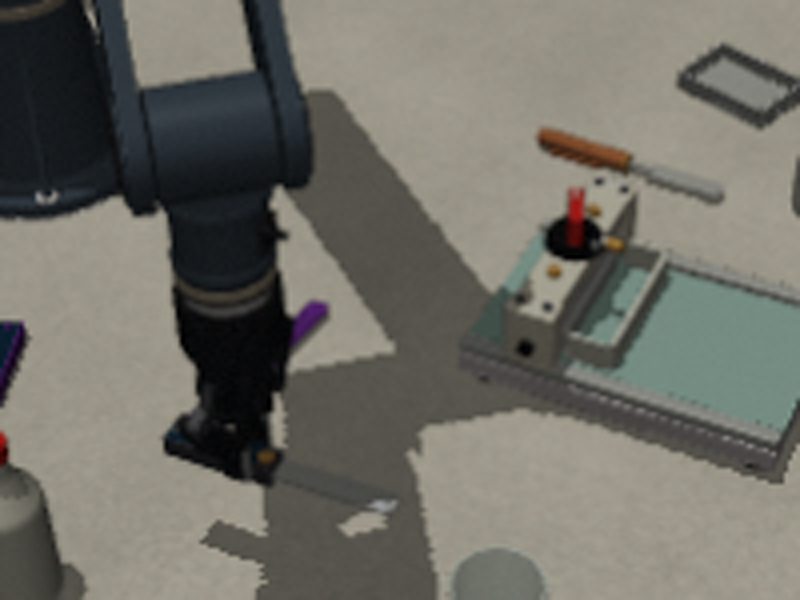

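The knob bar now stands about 70° clockwise of where it started (crop (575,215)). The gauge is held, with its leaf tip at crop (395,505). Next I move it in front of the coater and check the leaf.

```bash
cat >> h.py <<'E'
YA=np.radians(6.2); EX=np.array([np.cos(YA),np.sin(YA)]); EY=np.array([-EX[1],EX[0]]); O=np.array([.5868,.0377])
def tcp(tip,z,y=0):  # TCP for a wanted tip x in coater frame
    a=O+EX*(tip-.12)+EY*y; return [a[0],a[1],z]
def tipx(): 
    s=state(); return float((np.array(s["position"][:2])-O)@EX+.12)
E
python3 - <<'E'
from h import *
from m import pca,rect
move_to(tcp(-.075,.10),down(YA)); st()
servo_line(tcp(-.075,.060),speed=.08); s=st()
for n in("side","top"):
    p=capture(n); pickle.dump(p,open(n+"5.pkl","wb")); W=world(p)
    P=(W[...,:2]-O); X=P@EX; Y=P@EY
    zl=s["position"][2]-.0047+.0105
    m=(X>-.165)&(X<-.068)&(abs(Y)<.03)&(abs(W[...,2]-zl)<.012)
    print(n,m.sum(),"expect z",zl)
    if m.sum()>10:
        A=np.c_[X[m],np.ones(m.sum())]
        print("z slope",np.linalg.lstsq(A,W[m][:,2],rcond=None)[0],"y slope",np.linalg.lstsq(A,Y[m],rcond=None)[0],"x range",X[m].min(),X[m].max(),"medz",np.median(W[m][:,2]))
    for d in silhouettes(p,"feeler"):
        mm=d["mask"]; Wp=world(p,zl); q=Wp[mm][:,:2]-O
        print(d["score"],d["rect"],"max x@leaf",(q@EX).max(), "y there",(q@EY)[np.argsort(q@EX)[-10:]].mean())
    c=p["color"]; c=c[170:290,250:410] if n=="side" else c[140:260,250:410]
    cv2.imwrite(f"pics/{n}5.png",cv2.resize(c,(800,600),interpolation=cv2.INTER_CUBIC))
E
```

```text
t 19.09 p [0.395  0.0157 0.1002] F [ 0.6 -0.2 -2.8] T [ 0.003 -0.019 -0.022] w 0.0232 ff 109.2 j [-0.245  0.493  2.117 -0.     0.529  1.219]
t 19.74 p [0.3932 0.0163 0.0599] F [-0.2 -0.5 -1.8] T [-0.012  0.007 -0.01 ] w 0.0229 ff 109.2 j [-0.244  0.593  2.145 -0.     0.403  1.219]
side 104 expect z 0.06571484571488505
z slope [0.00155579 0.06737435] y slope [4.83431339e-04 1.00237007e-05] x range -0.1641700957201674 -0.0742030308314547 medz 0.06732977027071113
0.56 [257.5, 224.2, 34.8, 35.2] max x@leaf -0.17439988605835155 y there -0.17662842945440171
0.56 [197.3, 229.1, 20.4, 44.6] max x@leaf -0.33162445641190985 y there -0.412150562499409
0.55 [284.1, 198.1, 50.5, 20.7] max x@leaf -0.07693044485063143 y there 0.002167202495055447
top 0 expect z 0.06571484571488505
0.88 [382.9, 256.7, 45.1, 35.7] max x@leaf -0.3772421491533413 y there -0.35766169817813676
0.55 [336.3, 223.0, 50.4, 7.9] max x@leaf -0.2096602480839051 y there -0.09529726098537601
```

View pics/side5.png

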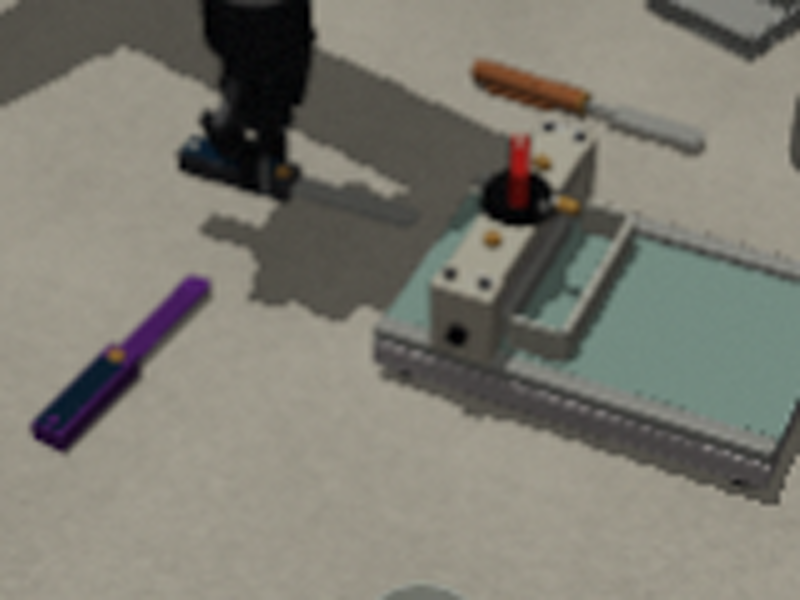

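The leaf is level (slope 0.0016) and straight, with its tip at crop (413,215), about 75 mm ahead of the knob axis as commanded. Now I find the glass by touch.

```bash
cat >> h.py <<'E'
def F(n=6):
    a=[]
    for _ in range(n): pause(.02); s=state(); a.append(np.r_[s["force"],s["wrist_torque"]])
    return np.mean(a,0)
E
python3 - <<'E'
from h import *
servo_line(tcp(-.035,.060),speed=.08); servo_line(tcp(-.035,.044),speed=.04)
b=F(12); print("base",np.round(b,2))
z=.0415
while z>.0335:
    servo_line(tcp(-.035,z),speed=.02); f=F(); s=state()
    print(round(z,4),np.round(s["position"][2],4),np.round(f-b,2))
    if (f-b)[2]>1.8 or abs((f-b)[4])>.35: break
    z-=.0006
np.save("base.npy",b); st()
E
```

```text
base [-0.22  0.03 -1.78  0.01 -0.02 -0.01]
0.0415 0.0415 [ 0.23 -0.1  -0.09 -0.02 -0.    0.02]
0.0409 0.0409 [-0.07  0.32  0.21 -0.    0.01  0.04]
0.0403 0.0403 [ 0.41 -0.04 -0.27 -0.   -0.    0.02]
0.0397 0.0397 [ 0.74 -0.14  0.23 -0.01 -0.    0.02]
0.0391 0.0391 [ 0.44 -0.15 -0.12 -0.02  0.    0.  ]
0.0385 0.0385 [ 0.28  0.59  0.23 -0.    0.01  0.  ]
0.0379 0.0379 [ 0.31  0.03 -0.19  0.   -0.01 -0.  ]
0.0373 0.0373 [ 0.    0.34 -0.24 -0.02 -0.01  0.  ]
0.0367 0.0368 [ 0.2   0.06  1.02 -0.01 -0.06  0.02]
0.0361 0.0362 [-0.75 -0.09  2.68 -0.02 -0.14  0.03]
t 24.87 p [0.4327 0.0209 0.0362] F [0.  0.4 1.5] T [-0.014 -0.134  0.04 ] w 0.023 ff 109.5 j [-0.211  0.665  2.056 -0.     0.421  1.252]
```

```bash
python3 - <<'E'
from h import *
b=np.load("base.npy"); E3=np.r_[EX,0]
servo_line(tcp(-.035,.0376),speed=.02)
for t in list(np.arange(-.029,-.017,.004))+list(np.arange(-.017,.0111,.002)):
    servo_line(tcp(t,.0376),speed=.02); f=F(4)-b
    print(round(t,4),round(tipx(),4),round(state()["position"][2],4),"drag",round(-f[:3]@E3,1),np.round(f,2))
    if -f[:3]@E3>13 or abs(f[2])>10: print("STOP"); break
st()
p=capture("side"); cv2.imwrite("pics/in.png",cv2.resize(p["color"][170:290,250:410],(800,600),interpolation=cv2.INTER_CUBIC))
E
```

```text
-0.029 -0.0291 0.0376 drag -0.4 [ 0.45 -0.47 -0.13 -0.03  0.01  0.02]
-0.025 -0.025 0.0376 drag -0.2 [ 0.29 -0.67  0.   -0.02 -0.    0.01]
-0.021 -0.021 0.0376 drag -0.0 [ 0.04 -0.08 -0.56  0.01 -0.01  0.02]
-0.017 -0.017 0.0376 drag -0.3 [ 0.29 -0.17  0.37 -0.03  0.02  0.02]
-0.015 -0.015 0.0376 drag -0.2 [ 0.15 -0.    0.04 -0.01  0.04  0.01]
-0.013 -0.0129 0.0376 drag 0.2 [-0.18  0.05  0.28 -0.02  0.02  0.01]
-0.011 -0.011 0.0376 drag -0.6 [ 0.62  0.23 -0.33 -0.03 -0.01  0.03]
-0.009 -0.009 0.0376 drag 0.4 [-0.42  0.1  -0.1   0.01  0.    0.05]
-0.007 -0.007 0.0376 drag -0.4 [ 0.35  0.04 -0.67 -0.    0.07  0.02]
-0.005 -0.0061 0.0375 drag 2.9 [-2.8  -0.68  0.03 -0.04  0.49  0.03]
-0.003 -0.0037 0.0375 drag 3.6 [-3.65  0.04 -0.25 -0.    0.66  0.08]
-0.001 -0.0003 0.0376 drag 2.0 [-2.01  0.39 -0.88  0.04  0.47  0.06]
0.001 0.0018 0.0377 drag 1.2 [-1.25  0.07 -1.01  0.01  0.35  0.04]
0.003 0.0034 0.0376 drag 1.0 [-1.01  0.01 -1.08 -0.03  0.34  0.02]
0.005 0.0052 0.0376 drag 1.5 [-1.48 -0.33 -0.86 -0.03  0.37  0.03]
0.007 0.0072 0.0376 drag 1.8 [-1.82 -0.2  -1.06 -0.01  0.38  0.06]
0.009 0.0092 0.0376 drag 1.2 [-1.28  0.32 -0.77 -0.02  0.37  0.06]
0.011 0.0113 0.0376 drag 1.4 [-1.45  0.36 -0.79 -0.01  0.36  0.05]
t 31.32 p [0.4787 0.0259 0.0376] F [-0.8  0.1 -2.3] T [-0.003  0.324  0.059] w 0.0231 ff 109.1 j [-0.18   0.681  1.94   0.     0.52   1.283]
```

View pics/in.png

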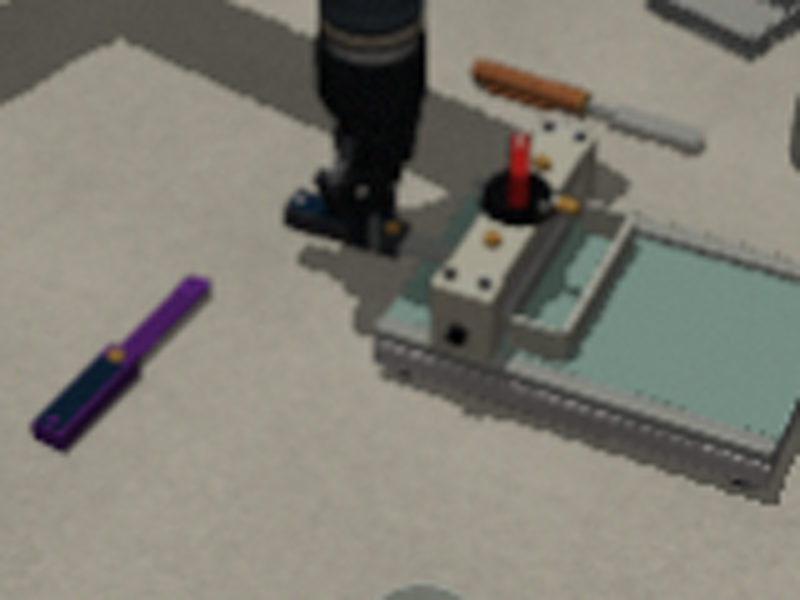

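The leaf drags steadily, and the knife bears on it with about 3 N. The force peak and drop at tip -4 mm match the start of the flat. The tip is now at about +10 mm. The picture shows the case at crop (345,220), clear of the bed, and the red bar at (520,170) unchanged. Handing in.

```bash
python3 - <<'E'
from h import *
pause(.3); print(np.round(F()-np.load("base.npy"),2)); st(); print(sign_off())
E
```

```text
[-1.    0.16 -1.37  0.02  0.28  0.07]
t 31.77 p [0.4787 0.0259 0.0376] F [-1.3 -0.8 -3.3] T [0.052 0.242 0.065] w 0.0229 ff 109.1 j [-0.18   0.681  1.94   0.     0.52   1.283]
the job is handed in; nothing more can be done
None
```

The job is handed in at 31.8 s, but `sign_off()` returned no verdict: the knob clicked over with the knife down, and the gauge is held level with its tip about 10 mm past the knob axis under the knife's flat, the knife bearing on it with an estimated 3 N.

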